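# Close and stack the probe boxes under the desk shelf

### The arm

A 6-joint arm with a two-finger parallel gripper is mounted at the origin on the work surface. World frame = base frame: x ahead of the robot, y to its left, z up, the work surface at z = 0. Lengths are in m, angles in rad, forces in N, time in s.
With the tool pointing down it reaches from about 0.3 to 0.75 m from the base axis. Payload 8.5 kg.
Tool frame: the origin (TCP) lies midway between the tips of the shut fingers; the grasp point (between the pads) lies 19 mm behind it; z points along the fingers, y is the direction in which the jaws open and shut (so a half turn about z gives the same grasp; the last joint's range is limited). The gripper opens to 85 mm and grips with 20 to 120 N. Pads are 22 mm wide; open, the fingers measure 114 mm over their backs; the gripper's body (76 mm by 85 mm) begins 54 mm behind the grasp point. The pads swing forward as they close: fully open they stand 13 mm farther back than shut.
Start: joints at [0.99, 0.381, 1.297, -0, 1.464, -0.215], TCP at [0.197, 0.514, 0.231] pointing down, gripper open.
Joint ranges: [-3.11, 3.11], [-0.89, 2.33], [0.22, 2.48], [-1.42, 4.56], [0.17, 2.85], [-2.88, 2.88]. Speed limits (rad/s): [2.39, 2.39, 3.14, 3.14, 3.14, 3.14].

### API

Orientations are given as a unit quaternion [w, x, y, z].
In Python, from bench import env gives the robot as it stands.
- The arm moves only by the tool apply_moves, never from a script. Its argument "commands" is a list of rows, each a list of 3 entries, a list of its own where there are three numbers: the gripper's target within -1 to 1 (fully open at 1, half-way at 0, shut at -1), then the shift along the tool's x, y, z in mm, then the turn, a rotation vector about the tool's x, y, z in degrees. A call has 1 to 8 rows; each row shifts and turns the pose as measured when the row begins, along the tool's axes as they then stand; what a row does not reach is not made up. A row lasts 1/8 s, in which the tool goes at most 62.5 mm and 10.7 degrees, less where a joint would pass 70% of its speed; a pose out of reach is approached as far as the arm can. A call with a gripper value outside its range is refused whole. The fingers move at their own pace and stop on an object; "force" is the grip in N (left out, the last holds). Time passes only in rows, so rows that do not move let the fingers close. It gives the time, the measured TCP pose, the force and the opening at its end, in the units of the state.
- env.get_state(): the state, without advancing time (a new reading comes with each control period).
- env.camera(name): name is "scene" or "top" or "wrist"; returns the picture (400x640x3 uint8, red, green, blue); there is no depth.
- env.camera_info(name): a dict with "camera_matrix" (3x3 intrinsics, pixels), "R" (3x3) and "t" (3): a world point X has camera coordinates R X + t. Camera axes: x right, y down, z forward; pixel columns grow to the right and rows downward; lengths in m; the calibration is good to about 2 mm. A picture is of the moment at which its call begins: read the wrist's pose just before it. camera_info takes no time and is no camera call; for the wrist camera it gives the pose at the moment of the call.
- env.job_done(): hands the job in, once; it reports no verdict.
The state is a dict: "clock": time; "q": joint angles; "joint_vel": joint speeds; "joint_efforts": joint torques, N m; "ee_pos": TCP position; "orientation": TCP orientation; "force": force on the tool from outside, world axes, zero at the start; "ft_torque": the same for the moment, N m; "gripper_width": finger opening in m.
Only numpy, scipy, OpenCV 4.12 (cv2) and the standard library are available. Lean on these libraries where they do the work, as an engineer would, in place of code of your own. Each camera call takes 0.05 s, during which the arm holds its last target. There are 200 camera calls.

### The job

Shut the lid of the deep probe box that stands under the edge of the desk shelf, then stack the long flat lidded box on it: lower it gently until all four of its feet sit down in the corner recesses of the lid, and let go. Leave the deep box standing where it is and everything else on the desk undisturbed.

Things in the scene. Friction and masses are not known exactly. Their poses are not given: they have to be found in the camera images.
- deep_lid (a joint): Hinge of the deep box's lid, rad: 0 = shut flat, grows as the lid's near end lifts (starts 0.25 to 0.6). Stiff: the lid stays where it is left; a push of under 1 N on its near edge closes it. The hinge line runs across the box's far short end (its +x end), 60 mm above the desk.
- deep_box: Deep probe box, grey plastic, white hinged lid, on the desk below the shelf's front edge. 110 (its x, away from the robot, within 0.35 rad of world +x) x 58 mm (its y); 69 mm high with the lid shut (feet 6, walls to 60, lid 9 mm thick). 1.6 kg, loose. Origin: centre of the footprint, at desk height; z up.
- lid_top (a point): Centre of the top face of the deep box's lid; x along its length towards the hinge, y across, z out of the top face. The face has four square corner recesses, 14 x 14 mm, 5 mm deep, centred 44.5 mm (x) and 18.5 mm (y) from this point, closed outside by a rim 3.5 mm wide.
- lid_edge (a point): Middle of the lid's free (near, robot-side) short edge, on the top face, 55 mm from lid_top and 110 mm from the hinge; same axes.
- flat_box_centre (a point): The long flat lidded box, shut, loose, 0.25 to 0.5 kg: 110 (x) x 58 (y) x 52 mm high over all, smooth sides. Point at its middle, 26 mm above its lowest point; x along its length, within 0.4 rad of world +x at the start, z up. On the open desk, left or right. This point is 21 mm above the lid's top face when its feet are in the recesses, 26 mm when they stand beside them.
- flat_box_base (a point): Middle of the flat box at the level of its feet's tips (26 mm below its centre). Four round rubber feet, 11 mm across (10.4 at the tip), 6 mm high, centred 44.5 mm (x) and 18.5 mm (y) from here: they fit the recesses of the deep box's lid with about 1.5 mm to spare all round, either way round.
- shelf_edge (a point): Middle of the lower front edge of the fixed steel desk shelf: one board, underside 295 mm above the desk, 180 mm deep (x, away from the robot), 460 wide (y), a post at each corner, things on top to 353 mm. The edge hangs 8 to 35 mm nearer the robot than the deep box's middle: a hand straight down hits it, one leaning back to the robot passes below. Open to the front.
- short_box_centre (a point): Another, shorter lidded box that is not to be used: 74 x 58 x 66 mm, loose; point at its middle, half-way up. It stands on the other side of the desk from the flat box.
- tape_roll: Roll of masking tape lying flat, 102 mm across, 46 mm high, hole 76 mm; origin: centre of its underside.
- thermometer: White pistol-shaped infrared thermometer lying on its side, 145 x 120 x 60 mm; origin below the middle of the barrel, on the desk.
- meter: White hand-held meter with screen and keys lying flat, 165 x 75 x 27 mm; origin: centre of its underside.
- glue_jar: White jar, 54 mm across, 95 mm high, under the shelf to the left of the deep box; origin: centre of its underside.
- stapler: Black stapler, 128 x 36 x 50 mm, under the shelf to the right of the deep box, lying along x; origin: centre of its underside.
- pen_cup: Black square pen cup, 75 x 75 x 95 mm, pens to 155 mm; origin: centre of its underside.
There are look-alikes about, which are no part of the job. Leave any pink look-alike of the deep_box alone.

How it is judged:
On the way, in this order (a step that is already met when the one before it is completed fails the run):
1. the deep box's lid is shut flat (within 0.03 rad) before anything stands on it (value of joint deep_lid below 0.03 rad and horizontal distance between flat_box_centre and lid_top above 0.08 m), for 0.2 s.
2. the flat box is down in the lid's four recesses (z of flat_box_centre in the frame of lid_top between 0.018 and 0.0228 m and horizontal distance between flat_box_centre and lid_top below 0.004 m and angle between the x axis of flat_box_centre and the x axis of lid_top, either way round below 0.06 rad and angle between flat_box_centre's own z axis and vertical below 0.03 rad), for 0.2 s.
At the end, for the whole second after the job is handed in: Lid shut (below 0.03 rad); the flat box rests on it, four feet in the recesses: centre 18 to 22.8 mm above the lid's top face and within 4 mm of its middle, length within 0.06 rad of the lid's (either way round), level within 0.03 rad; released, at rest (all of step 2 and value of joint deep_lid below 0.03 rad and linear speed of deep_box below 0.01 m/s and contact force between the fingers and anything else below 0.5 N); the robot touches nothing.
It fails at once if the flat box dropped or pressed hard on the deep box (over 40 N) (contact force between flat_box and deep_box above 40 N).
It fails at once if the deep box shifted more than 30 mm or tipped (distance of deep_box from where it was at the start of the episode above 0.03 m or angle between deep_box's own z axis and vertical above 0.15 rad).
It fails at once if another thing on the desk moved more than 30 mm (distance of any of short_box_centre, tape_roll, thermometer, meter, glue_jar, stapler, pen_cup from where it was at the start of the episode above 0.03 m).
It also fails if it takes over 50 s, if anything falls off the work surface, if the arm or the gripper's body presses on something with over 40 N, if the wrist force passes 120 N, or if a joint passes its speed limit or range.

## Working session

There is one attempt and no reset: what is moved stays moved. The work goes in short steps, Python scripts to look and compute and a tool call to move; the robot and the scene stay as the last step left them, time stands still between calls to the robot, and variables do not carry over. Pictures are saved under pics/ and viewed, about 8 in all and at most 12, crops included, and the job is handed in when it is done.

Besides the shell and the picture viewer there is one more tool, called after ">>>" by a JSON object that holds its "fn" and its "kwargs". apply_moves: Moves the arm, as the interface text tells. Its arguments: {"type":"object","properties":{"commands":{"type":"array"},"force":{"type":"number"}},"required":["commands"]}

```bash
ls; mkdir -p pics; python3 - <<'E'
from bench import env
import cv2,numpy as np
a=env.camera("scene");b=env.camera("top");w=env.camera("wrist")
for n,i in zip(("scene","top","wrist"),(a,b,w)):
    cv2.imwrite(f"pics/{n}0.png",i[:,:,::-1])
    c=env.camera_info(n);print(n,np.round(c["camera_matrix"],1).tolist(),np.round(-c["R"].T@c["t"],3),np.round(c["R"],3).tolist())
print(env.get_state())
v=np.vstack([a,b])[:,:,::-1]
cv2.imwrite("pics/v0.png",cv2.resize(v,None,fx=.75,fy=.75,interpolation=cv2.INTER_AREA))
E
```

```text
pics
scene [[378.3, 0.0, 318.7], [0.0, 378.3, 204.2], [0.0, 0.0, 1.0]] [ 0.259 -0.771  1.067] [[0.938, -0.345, 0.011], [-0.245, -0.69, -0.681], [0.243, 0.637, -0.732]]
top [[363.4, 0.0, 319.9], [0.0, 363.4, 199.3], [0.0, 0.0, 1.0]] [ 0.362 -0.043  1.27 ] [[-0.024, -0.999, -0.023], [-0.985, 0.027, -0.168], [0.169, 0.018, -0.985]]
wrist [[284.5, 0.0, 320.0], [0.0, 284.5, 202.5], [0.0, 0.0, 1.0]] [0.129 0.539 0.374] [[0.358, 0.934, -0.001], [0.895, -0.343, 0.286], [0.267, -0.103, -0.958]]
{'clock': 0.15, 'q': array([ 9.89721797e-01,  3.81088867e-01,  1.29798984e+00, -1.32429053e-05,
        1.46359106e+00, -2.15306216e-01]), 'joint_vel': array([-0.00165893, -0.00062221, -0.0035111 , -0.00025619,  0.00189744,
        0.00120075]), 'joint_efforts': array([ 1.83339398e-03, -4.48626566e+01, -2.31344730e+01, -1.77890342e-04,
        3.83805556e-03, -4.81951759e-05]), 'ee_pos': array([0.19661459, 0.51344503, 0.23086068]), 'orientation': array([-2.02758217e-04,  1.81865658e-01,  9.83323239e-01, -4.98975774e-04]), 'force': array([ 0.62313374, -0.95918001, -0.44943598]), 'ft_torque': array([ 0.03596427,  0.05203873, -0.02785759]), 'gripper_width': 0.08532038147119665}
```

View pics/v0.png

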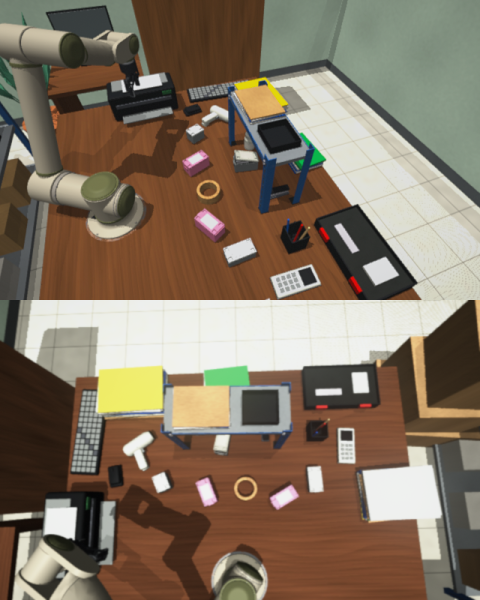

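The scene view (top half) shows the white long box at (239,250), a small grey/white box at (195,132), pink boxes at (196,161) and (210,225), and the deep box under the shelf at (244,158). In the top view these are at (315,479) long white, (161,482) short, (206,491)/(283,497) pink and (221,444) deep box under the shelf edge. All coordinates are pixels in this 0.75× montage.

The long white one is my choice for the flat box, since the pink ones are look-alikes and the small one is the short box. The deep box is the grey one with the white lid under the shelf edge. Next is the close crop.

```bash
python3 - <<'E'
import cv2,numpy as np
s=cv2.imread("pics/scene0.png");t=cv2.imread("pics/top0.png")
def c(i,u,v,h=30,w=40): return cv2.resize(i[v-h:v+h,u-w:u+w],(400,300),interpolation=cv2.INTER_CUBIC)
cv2.imwrite("pics/v1.png",np.vstack([np.hstack([c(s,319,334),c(s,325,210)]),np.hstack([c(t,420,238),c(t,295,190)])]))
E
```

```text
(no output)
```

View pics/v1.png

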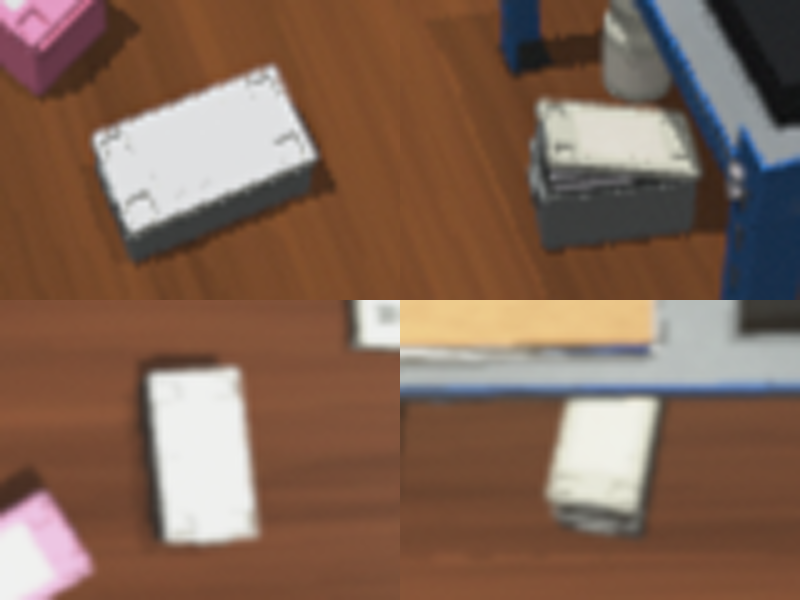

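Choice confirmed: the top-left crop shows the white long box with its corner marks on the open desk. The top-right crop shows the grey deep box, white lid ajar, under the shelf's front edge with the jar behind it. Now rough positions.

```bash
cat > h.py <<'E'
from bench import env
import cv2,numpy as np
from scipy.spatial.transform import Rotation as Ro
def ray(c,uv):
    K=np.array(c["camera_matrix"]);R=np.array(c["R"]);t=np.array(c["t"])
    d=(R.T@np.linalg.inv(K)@np.c_[np.atleast_2d(uv),np.ones(len(np.atleast_2d(uv)))].T).T
    return -R.T@t,d
def onz(c,uv,z):
    o,d=ray(c,uv); return o+d*((z-o[2])/d[:,2])[:,None]
def tri(c1,p1,c2,p2):
    o1,d1=ray(c1,p1);o2,d2=ray(c2,p2);d1=d1[0];d2=d2[0]
    s=np.linalg.lstsq(np.c_[d1,-d2],o2-o1,rcond=None)[0]
    a,b=o1+s[0]*d1,o2+s[1]*d2
    return (a+b)/2,np.linalg.norm(a-b)
def pose(s):
    q=s["orientation"];return np.array(s["ee_pos"]),Ro.from_quat(np.roll(q,-1))
def step(tp,tR):
    "shift (tool axes, mm) and turn (deg) from the present pose to the target"
    p,R=pose(env.get_state())
    return np.round(R.inv().apply(np.array(tp)-p)*1000,1),np.round(np.degrees((R.inv()*tR).as_rotvec()),1)
def toolR(yaw,lean):
    "fingers point down leaning so that they reach ahead; jaw axis across heading yaw"
    z=np.array([np.sin(lean)*np.cos(yaw),np.sin(lean)*np.sin(yaw),-np.cos(lean)])
    y=np.array([np.sin(yaw),-np.cos(yaw),0])
    return Ro.from_matrix(np.c_[np.cross(y,z),y,z])
E
python3 - <<'E'
from h import *
T=env.camera_info("top");S=env.camera_info("scene")
p=np.array([[148,70],[240,68],[258,238],[162,245]])/5+[380,208]
w=onz(T,p,.052);print(np.round(w,3),w.mean(0))
p=np.array([[93,135],[275,67],[317,158],[133,233]])/5+[279,304]
w=onz(S,p,.052);print(np.round(w,3),w.mean(0))
f=lambda x,y:[285+x/5,180+y/5]
g=lambda x,y:[255+x/5,160+y/5]
print("bottom",onz(S,[f(145,250),f(290,230)],.006))
print("lid far R",onz(S,[f(297,175),f(280,112)],.069))
for a,b in (((162,165),(237,208)),((142,100),(148,194))): print("lid near",tri(S,[f(*a)],T,[g(*b)]))
print("shelf edge front top",onz(T,[g(0,95),g(400,90)],.3))
print(toolR(0,0).as_matrix().round(2).tolist(),pose(env.get_state())[1].as_matrix().round(2).tolist())
E
```

```text
[[ 0.485 -0.319  0.052]
 [ 0.485 -0.38   0.052]
 [ 0.372 -0.384  0.052]
 [ 0.369 -0.32   0.052]] [ 0.42765599 -0.35074745  0.052     ]
[[ 0.374 -0.323  0.052]
 [ 0.485 -0.319  0.052]
 [ 0.487 -0.377  0.052]
 [ 0.377 -0.382  0.052]] [ 0.43060752 -0.35039446  0.052     ]
bottom [[0.55198347 0.03809014 0.006     ]
 [0.65766296 0.02016931 0.006     ]]
lid far R [[0.65801942 0.01780994 0.069     ]
 [0.67003651 0.07802128 0.069     ]]
lid near (array([0.55970739, 0.03545853, 0.09696161]), np.float64(0.006710782317346419))
lid near (array([0.5679004 , 0.09360549, 0.10169407]), np.float64(0.0028962292420131705))
shelf edge front top [[ 0.58907923  0.15157524  0.3       ]
 [ 0.58553753 -0.06788428  0.3       ]]
[[1.0, 0.0, 0.0], [0.0, -1.0, 0.0], [0.0, 0.0, -1.0]] [[-0.93, 0.36, -0.0], [0.36, 0.93, -0.0], [0.0, -0.0, -1.0]]
```

```bash
sed -i 's/    return Ro.from_matrix(np.c_\[np.cross(y,z),y,z\])/    y=-y  # camera on the robot side\n    return Ro.from_matrix(np.c_[np.cross(y,z),y,z])/' h.py; python3 - <<'E'
from h import *
print(step([.46,.08,.22],toolR(-.15,0)))
E
```

```text
(array([-401. , -310.6,   11.1]), array([ -0.1,  -0. , -12.4]))
```

>>> {"fn": "apply_moves", "kwargs": {"commands": [[0,[-46,-36,1],[0,0,0]],[-1,[-48,-37,1],[0,0,0]],[-1,[-48,-37,1],[0,0,0]],[-1,[-48,-37,1],[0,0,0]],[-1,[-48,-37,1],[0,0,0]],[-1,[-48,-37,1],[0,0,0]],[-1,[-48,-37,1],[0,0,0]],[-1,[-48,-37,1],[0,0,-10]]]}}

```text
clock: 1.15
ee_pos: [0.4514, 0.0959, 0.2218]
orientation: [-0.0, 0.097, 0.995, -0.001]
force: [1.0, 0.2, -0.4]
gripper_width: 0.0003
```

```bash
python3 - <<'E'
from h import *
s=env.get_state();print(s["q"].round(3),s["ee_pos"],s["force"])
c=env.camera_info("wrist");i=env.camera("wrist");cv2.imwrite("pics/w1.png",i[:,:,::-1])
print(step([.46,.08,.22],toolR(-.15,0)))
# predicted pixel of expected points
for X in ([.56,.065,.099],[.611,.057,.069]):
    k=np.array(c["camera_matrix"])@(np.array(c["R"])@X+c["t"]);print(k[:2]/k[2])
E
```

```text
[-4.700e-02  2.340e-01  1.545e+00 -1.000e-03  1.363e+00 -1.424e+00] [0.45138887 0.09594684 0.2217526 ] [ 0.99987214  0.15318842 -0.37727509]
(array([ -7.2, -10. ,   1.5]), array([-0.2,  0.1, -1.9]))
[311.77101457 296.42117735]
[314.41530561 317.92067485]
```

View pics/w1.png

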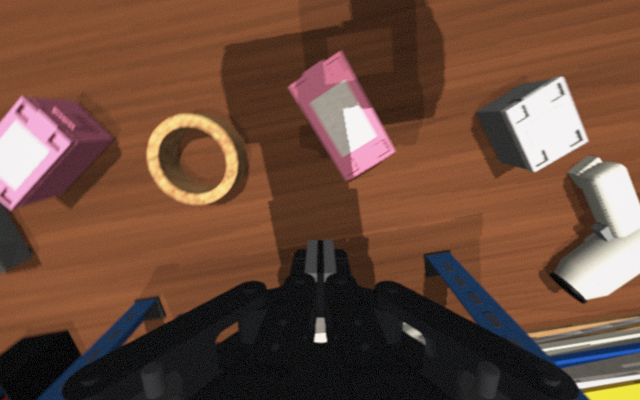

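The wrist picture shows that the gripper hides everything ahead of it (fingertips at row ~245, deep box behind the hand). I'll turn the hand half round so the camera looks from the far side.

>>> {"fn": "apply_moves", "kwargs": {"commands": [[-1,[0,0,0],[0,0,10.6]],[-1,[0,0,0],[0,0,10.6]],[-1,[0,0,0],[0,0,10.6]],[-1,[0,0,0],[0,0,10.6]],[-1,[0,0,0],[0,0,10.6]],[-1,[0,0,0],[0,0,10.6]],[-1,[0,0,0],[0,0,10.6]],[-1,[0,0,0],[0,0,10.6]]]}}

```text
clock: 2.2
ee_pos: [0.4546, 0.089, 0.2195]
orientation: [-0.0, 0.747, 0.665, -0.003]
force: [-1.4, -0.3, 0.8]
gripper_width: -0.0001
```

>>> {"fn": "apply_moves", "kwargs": {"commands": [[-1,[0,0,0],[0,0,10.6]],[-1,[0,0,0],[0,0,10.6]],[-1,[0,0,0],[0,0,10.6]],[-1,[0,0,0],[0,0,10.6]],[-1,[0,0,0],[0,0,10.6]],[-1,[0,0,0],[0,0,10.6]],[-1,[0,0,0],[0,0,10.6]],[-1,[0,0,0],[0,0,10.6]]]}}

```text
clock: 3.2
ee_pos: [0.4533, 0.0896, 0.218]
orientation: [0.002, 1.0, -0.023, -0.004]
force: [-1.0, -0.2, 0.5]
gripper_width: -0.0003
```

```bash
sed -i 's/    y=-y  # camera.*/    # camera on the far side/' h.py; python3 - <<'E'
from h import *
s=env.get_state();print(s["q"].round(3),s["ee_pos"],s["force"],s["clock"])
c=env.camera_info("wrist");i=env.camera("wrist");cv2.imwrite("pics/w2.png",i[:,:,::-1])
print(-c["R"].T@c["t"])
print(step([.44,.08,.20],toolR(-.15,0)))
print(step([.558,.066,.125],toolR(-.15,.6)))
E
```

```text
[-0.06   0.242  1.546 -0.004  1.362  1.558] [0.45328244 0.08963071 0.21804198] [-1.0094582  -0.21676906  0.45848819] 3.2
[0.52758706 0.08618314 0.36019966]
(array([-12.6,  10.3,  18.2]), array([0.2, 0.4, 5.5]))
(array([106.6,  17.7,  92.2]), array([-1.4, 34.8,  5.4]))
```

View pics/w2.png

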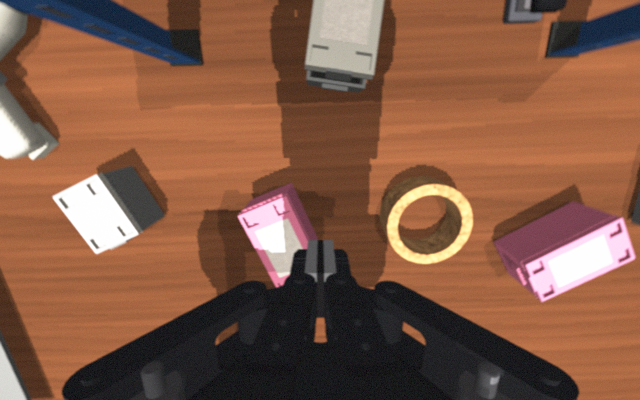

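The deep box is at the top of the wrist image (near lid edge from about (307,65) to (372,77)), with the blue shelf legs at both sides. Next I lean the hand back and look at the lid from there.

>>> {"fn": "apply_moves", "kwargs": {"commands": [[-1,[0,18,0],[0,8,5.5]],[-1,[0,0,0],[0,9,0]],[-1,[0,0,0],[0,9,0]],[-1,[0,0,0],[0,9,0]]]}}

```text
clock: 3.75
ee_pos: [0.4537, 0.0709, 0.2187]
orientation: [0.022, 0.95, -0.068, 0.306]
force: [0.0, -0.6, -0.3]
gripper_width: 0.0004
```

```bash
python3 - <<'E'
from h import *
s=env.get_state();print(s["q"].round(3),s["ee_pos"],s["force"],s["clock"])
c=env.camera_info("wrist");i=env.camera("wrist");cv2.imwrite("pics/w3.png",i[:,:,::-1])
print(-c["R"].T@c["t"])
print(step([.558,.066,.14],toolR(-.15,.6)))
E
```

```text
[-0.084  0.036  1.961 -0.07   0.523  1.678] [0.45373314 0.07090652 0.21874961] [ 6.19057042e-05 -6.42026505e-01 -3.06252667e-01] 3.75
[0.43036654 0.07387019 0.3772321 ]
(array([ 41.8,  -9.6, 124.7]), array([-0.3, -1.4,  0.4]))
```

View pics/w3.png

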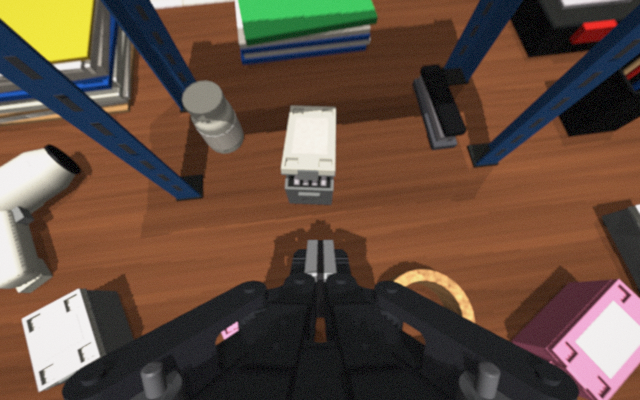

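Now the lid is fully visible: near edge from about (281,172) to (334,176), hinge end at (290..337,106), jar at (212,115) and stapler at (440,105), well clear.

```bash
python3 - <<'E'
from h import *
c=env.camera_info("wrist");S=env.camera_info("scene");T=env.camera_info("top")
f=lambda x,y:[285+x/5,180+y/5]
for z in (.095,.105):print(onz(c,[[281,172],[334,176]],z))
print(tri(c,[[308,174]],S,[f(152,132)]))
print("bottom near",onz(c,[[286,201],[330,203]],.006))
print("hinge",onz(c,[[290,107],[337,109]],.069))
print(step([.570,.066,.130],toolR(-.15,.6)))
E
```

```text
[[0.56390033 0.09763176 0.095     ]
 [0.55113296 0.04157421 0.095     ]]
[[0.55902315 0.09680883 0.105     ]
 [0.54671146 0.04275202 0.105     ]]
(array([0.56440028, 0.06955834, 0.09069523]), np.float64(0.009127531119709709))
bottom near [[0.56264029 0.10238835 0.006     ]
 [0.55122458 0.0428957  0.006     ]]
hinge [[0.66669451 0.07937831 0.069     ]
 [0.65511933 0.01989522 0.069     ]]
(array([ 45.6, -11.3, 139.8]), array([-0.3, -1.4,  0.4]))
```

>>> {"fn": "apply_moves", "kwargs": {"commands": [[-1,[15,-4,47],[0,0,0]],[-1,[15,-4,47],[0,0,0]],[-1,[15,-4,46],[0,-1.4,0]]]}}

```text
clock: 4.18
ee_pos: [0.5717, 0.0672, 0.1295]
orientation: [0.022, 0.953, -0.064, 0.294]
force: [0.6, -0.1, 0.4]
gripper_width: 0.0
```

>>> {"fn": "apply_moves", "kwargs": {"commands": [[-1,[-7,0,10],[0,0,0]],[-1,[-7,0,10],[0,0,0]],[-1,[-4,0,6],[0,0,0]]]}}

```text
clock: 4.55
ee_pos: [0.5724, 0.0666, 0.0945]
orientation: [0.023, 0.955, -0.062, 0.29]
force: [-0.4, 0.7, 0.7]
gripper_width: 0.0001
```

```bash
python3 - <<'E'
from h import *
s=env.get_state();print(s["ee_pos"],s["force"],s["ft_torque"],s["clock"])
print(step(s["ee_pos"]-[0,0,.01],toolR(-.2,.6)))
E
```

```text
[0.57243686 0.06659383 0.09446853] [-0.41169895  0.70053646  0.67047134] [0.04254881 0.23817177 0.00468304] 4.55
(array([-5.6, -0.1,  8.3]), array([-1.8,  0.5,  3.5]))
```

>>> {"fn": "apply_moves", "kwargs": {"commands": [[-1,[-3.5,0,5],[0,0,0]],[-1,[-3.5,0,5],[0,0,0]],[-1,[-3.5,0,5],[0,0,0]]]}}

```text
clock: 4.92
ee_pos: [0.5715, 0.0666, 0.0764]
orientation: [0.023, 0.954, -0.062, 0.291]
force: [-0.2, 0.5, 0.3]
gripper_width: -0.0004
```

>>> {"fn": "apply_moves", "kwargs": {"commands": [[-1,[-1.7,0,2.5],[0,0,0]],[-1,[-1.1,0,1.7],[0,0,0]]]}}

```text
clock: 5.18
ee_pos: [0.5716, 0.0667, 0.0722]
orientation: [0.023, 0.954, -0.061, 0.292]
force: [-15.0, 0.6, 24.5]
gripper_width: -0.0
```

Force jumped to 24.5 N at z = 0.072, so the lid is on its seat. Backing off to look.

>>> {"fn": "apply_moves", "kwargs": {"commands": [[-1,[4,0,-6],[0,0,0]],[-1,[-5,0,-45],[0,0,0]],[-1,[-8,0,-50],[-1,0,3]],[1,[-8,0,-10],[-0.8,0,0.5]],[1,[0,0,0],[0,0,0]]]}}

```text
clock: 5.8
ee_pos: [0.4946, 0.0781, 0.1579]
orientation: [0.03, 0.951, -0.096, 0.293]
force: [0.5, -0.3, 0.4]
gripper_width: 0.0361
```

```bash
python3 - <<'E'
from h import *
s=env.get_state();print(s["q"].round(3),s["ee_pos"],s["force"],s["clock"])
c=env.camera_info("wrist");i=env.camera("wrist")[:,:,::-1];cv2.imwrite("pics/w4.png",i)
np.savez("pics/w4.npz",**{k:np.array(c[k]) for k in("camera_matrix","R","t")})
print(-c["R"].T@c["t"])
cv2.imwrite("pics/v4.png",cv2.resize(i[40:240,200:440],None,fx=3.3,fy=3,interpolation=cv2.INTER_CUBIC))
E
```

```text
[-0.03   0.222  1.95  -0.255  0.391  1.95 ] [0.49464165 0.07807877 0.15788698] [ 0.5403642  -0.25375314  0.39003088] 5.8
[0.47542139 0.08146281 0.31694196]
```

View pics/v4.png

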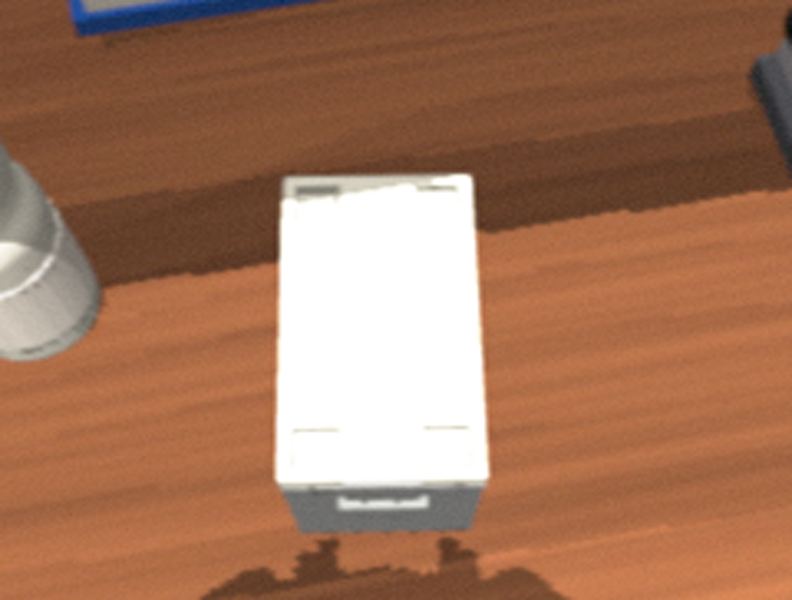

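The lid is shut and the hand is nicely in line with it. Lid top: far edge at crop row ~176, near edge ~480, recess inner walls at row ~430. Next: edge profiles at subpixel level.

```bash
python3 - <<'E'
from h import *
c=dict(np.load("pics/w4.npz"));i=cv2.imread("pics/w4.png");g=cv2.cvtColor(i,cv2.COLOR_BGR2GRAY).astype(float)
print("near",g[176:222,296:301].mean(1).round().astype(int).tolist())
print("near2",g[176:222,336:341].mean(1).round().astype(int).tolist())
print("far",g[94:112,310:320].mean(1).round().astype(int).tolist())
for r in (115,140,165,195):print(r,"L",g[r,278:294].astype(int).tolist(),"R",g[r,336:352].astype(int).tolist())
# predicted rows at candidates along lid axis
E
```

```text
near [255, 255, 255, 255, 255, 255, 247, 229, 255, 255, 255, 255, 255, 255, 255, 255, 255, 255, 255, 255, 255, 255, 255, 255, 242, 193, 187, 129, 103, 109, 110, 110, 110, 110, 110, 110, 111, 111, 111, 110, 108, 107, 116, 108, 79, 73]
near2 [255, 255, 255, 255, 255, 253, 219, 252, 255, 255, 255, 255, 255, 255, 255, 255, 255, 255, 255, 255, 255, 255, 255, 251, 197, 159, 136, 114, 108, 109, 109, 111, 111, 110, 110, 111, 110, 110, 111, 105, 104, 117, 123, 110, 93, 85]
far [74, 72, 72, 83, 136, 195, 207, 207, 223, 248, 255, 255, 255, 255, 255, 255, 255, 255]
115 L [66, 76, 75, 71, 70, 66, 128, 240, 255, 255, 255, 255, 255, 255, 255, 255] R [255, 255, 255, 255, 255, 255, 255, 215, 106, 67, 61, 71, 67, 62, 68, 65]
140 L [128, 132, 129, 128, 130, 135, 202, 255, 255, 255, 255, 255, 255, 255, 255, 255] R [255, 255, 255, 255, 255, 255, 255, 255, 254, 178, 124, 122, 127, 123, 127, 130]
165 L [125, 128, 126, 128, 124, 161, 244, 255, 255, 255, 255, 255, 255, 255, 255, 255] R [255, 255, 255, 255, 255, 255, 255, 255, 255, 255, 205, 139, 132, 133, 131, 132]
195 L [126, 125, 119, 120, 132, 200, 255, 255, 255, 254, 252, 255, 255, 255, 255, 255] R [255, 255, 255, 255, 254, 254, 253, 255, 255, 255, 255, 246, 156, 117, 121, 123]
```

```bash
cat >> h.py <<'E'
def cross(p,lev):
    "first subpixel index where profile p falls below lev"
    k=np.argmax(p<lev); return k-1+(p[k-1]-lev)/(p[k-1]-p[k])
def lid_fit(c,g,z,ctr,cols,rows,levs):
    "top-face edges scanned outwards from ctr=(u,v); near(down),far(up),left,right"
    u0,v0=ctr; ln,lf,ls=levs; E=[]
    E.append([[u,v0+cross(g[v0:,u],ln)] for u in cols])
    E.append([[u,v0-cross(g[v0::-1,u],lf)] for u in cols])
    E.append([[u0-cross(g[v,u0::-1],ls),v] for v in rows])
    E.append([[u0+cross(g[v,u0:],ls),v] for v in rows])
    L=[]
    for e in E:
        w=onz(c,np.array(e,float),z)[:,:2]
        m=np.median(w,0); 
        for _ in range(3):
            vx,vy,x,y=cv2.fitLine(w.astype(np.float32),cv2.DIST_HUBER,0,.0005,.0005).ravel()
        L.append((np.array([x,y],float),np.array([vx,vy],float)*(1 if (abs(vx)>.7 and vx>0) or (abs(vx)<=.7 and vy>0) else -1)))
    yaws=[np.arctan2(-l[1][0],l[1][1]) for l in L[:2]]+[np.arctan2(l[1][1],l[1][0]) for l in L[2:]]
    yaw=np.mean(yaws[2:]);a=np.array([np.cos(yaw),np.sin(yaw)]);b=np.array([-a[1],a[0]])
    m=np.mean([l[0] for l in L],0)
    # each edge at its crossing with the axis line
    def at(l,dirn,n): # value along n at the axis
        s=np.dot(m-l[0],dirn)/np.dot(l[1],dirn); return np.dot(l[0]+s*l[1],n)
    xn,xf=at(L[0],b,a),at(L[1],b,a); yl,yr=at(L[2],a,b),at(L[3],a,b)
    ctr=a*(xn+xf)/2+b*(yl+yr)/2
    print("yaws",np.round(yaws,3),"len",round((xf-xn)*1e3,1),"wid",round((yl-yr)*1e3,1),"centre",ctr.round(4),"from near",(a*(xn+.055)+b*(yl+yr)/2).round(4))
    return ctr,yaw,a,b
E
python3 - <<'E'
from h import *
c=dict(np.load("pics/w4.npz"));i=cv2.imread("pics/w4.png");g=cv2.cvtColor(i,cv2.COLOR_BGR2GRAY).astype(float)
ctr,yaw,a,b=lid_fit(c,g,.069,(315,160),list(range(304,330,3)),range(112,196,6),(225,140,190))
# recess inner wall lines (near, x=-37.5): minima at rows ~182.8(u298) 182(u338)
for uv in ([298,182.7],[338,181.9]):
    w=onz(c,[uv],.069)[0,:2]-ctr;print("wall",(w@a).round(4),(w@b).round(4))
E
```

```text
yaws [-0.176 -0.183 -0.184 -0.182] len 111.6 wid 59.7 centre [0.6098 0.0596] from near [0.609  0.0597]
wall -0.0378 0.0159
wall -0.0377 -0.0215
```

Lid centre is (0.6096, 0.0596) and yaw −0.183. The recess walls agree: −37.8 and −37.7 mm against −37.5. I'll view the flat box from the same relative hand pose so that calibration errors cancel.

```bash
python3 - <<'E'
from h import *
s=env.get_state();p,R=pose(s)
np.savez("lid.npz",p=p,R=R.as_matrix(),ctr=[.6098,.0596,.069],yaw=-.183)
print("lean",np.arccos(-R.as_matrix()[2,2]),"toolx",R.as_matrix()[:,0])
dy=.03+.183;Z=Ro.from_euler("z",dy)
tp=Z.apply(p-[.6098,.0596,.069])+[.429,-.3505,.052];print(tp,step(tp,Z*R), step([tp[0],tp[1],p[2]+.05],Z*R))
E
```

```text
lean 0.5974624757620505 toolx [ 0.8099535  -0.16588274  0.56254621]
[ 0.31305068 -0.35681863  0.14074388] (array([-84.9, 462.4, -37.4]), array([  6.9,  -0. , -10.1])) (array([-47.2, 462.4, -92.8]), array([  6.9,  -0. , -10.1]))
```

>>> {"fn": "apply_moves", "kwargs": {"commands": [[1,[-6,57,-12],[0,0,0]],[1,[-6,58,-12],[0,0,0]],[1,[-6,58,-12],[0,0,0]],[1,[-6,58,-12],[0,0,0]],[1,[-6,58,-12],[0,0,0]],[1,[-6,58,-12],[0,0,0]],[1,[-6,58,-12],[0,0,0]],[1,[-6,58,-12],[0,0,0]]]}}

```text
clock: 6.85
ee_pos: [0.3379, -0.3083, 0.2014]
orientation: [0.03, 0.953, -0.095, 0.286]
force: [0.3, -0.3, 0.0]
gripper_width: 0.0854
```

```bash
python3 - <<'E'
from h import *
s=env.get_state();print(s["q"].round(2),s["ee_pos"].round(3))
l=np.load("lid.npz");Z=Ro.from_euler("z",.213);R=Ro.from_matrix(l["R"])
print(step(Z.apply(l["p"]-l["ctr"])+[.429,-.3505,.052],Z*R))
E
```

```text
[-1.3   0.1   1.93  0.66  0.93  0.12] [ 0.338 -0.308  0.201]
(array([-45.8,  52.4,  42.6]), array([  6.8,   0.8, -10. ]))
```

>>> {"fn": "apply_moves", "kwargs": {"commands": [[1,[-23,26,21],[0,0,0]],[1,[-23,26,22],[0,0,0]],[1,[0,0,0],[3.4,0.4,-5]],[1,[0,0,0],[3.4,0.4,-5]],[1,[0,0,0],[0,0,0]]]}}

```text
clock: 7.48
ee_pos: [0.3092, -0.3687, 0.1366]
orientation: [0.001, 0.955, 0.004, 0.296]
force: [-0.2, 0.4, -0.1]
gripper_width: 0.0852
```

```bash
python3 - <<'E'
from h import *
l=np.load("lid.npz");Z=Ro.from_euler("z",.213);R=Ro.from_matrix(l["R"])
print(step(Z.apply(l["p"]-l["ctr"])+[.429,-.3505,.052],Z*R))
c=env.camera_info("wrist");i=env.camera("wrist")[:,:,::-1];cv2.imwrite("pics/w5.png",i)
np.savez("pics/w5.npz",**{k:np.array(c[k]) for k in("camera_matrix","R","t")})
g=cv2.cvtColor(i,cv2.COLOR_BGR2GRAY).astype(float)
print("near",g[190:215,310].astype(int).tolist(),"far",g[110:85:-1,315].astype(int).tolist(),"L",g[150,295:275:-1].astype(int).tolist(),"R",g[150,335:355].astype(int).tolist())
cv2.imwrite("pics/v5.png",cv2.resize(i[40:240,200:440],None,fx=3.3,fy=3,interpolation=cv2.INTER_CUBIC))
E
```

```text
(array([  5.6, -11.8,  -1.3]), array([ 0.4, -0.2, -0.1]))
near [240, 239, 241, 238, 220, 191, 169, 108, 68, 65, 68, 65, 69, 69, 68, 68, 71, 71, 71, 80, 82, 81, 84, 85, 82] far [240, 240, 240, 241, 239, 238, 238, 238, 240, 240, 240, 229, 155, 113, 158, 232, 243, 233, 147, 94, 92, 94, 96, 90, 93] L [239, 239, 240, 240, 240, 241, 240, 239, 240, 239, 239, 239, 239, 239, 240, 240, 240, 239, 239, 239] R [86, 91, 94, 89, 93, 90, 91, 89, 88, 91, 91, 90, 93, 87, 94, 94, 93, 93, 91, 94]
```

View pics/v5.png

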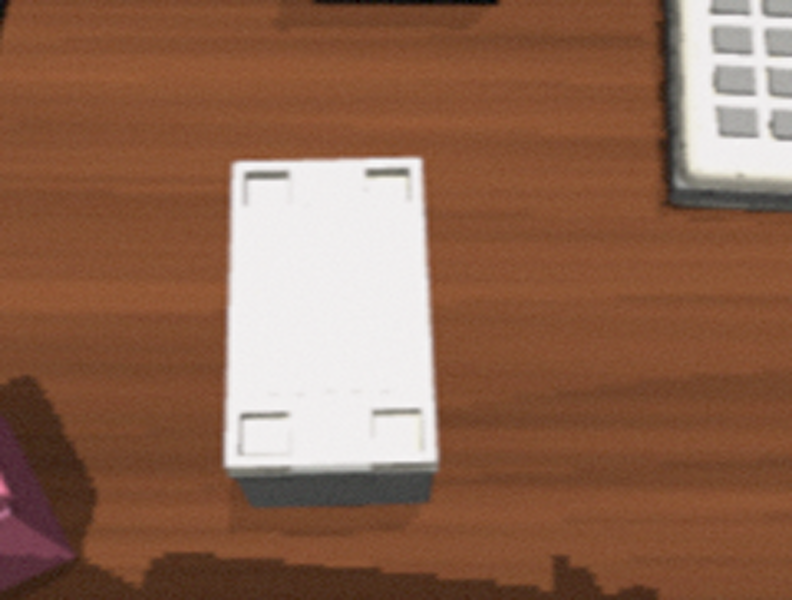

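```bash
python3 - <<'E'
from h import *
c=dict(np.load("pics/w5.npz"));i=cv2.imread("pics/w5.png");g=cv2.cvtColor(i,cv2.COLOR_BGR2GRAY).astype(float)
print(g[100:88:-1,300].astype(int).tolist(),g[188:202,300].astype(int).tolist())
ctr,yaw,a,b=lid_fit(c,g,.052,(300,143),list(range(291,309,2)),range(110,190,6),(205,165,165))
p,R=pose(env.get_state());l=np.load("lid.npz")
# inner wall line near (crop row ~412) 
for uv in ([200+265/3.3,40+413/3],[200+398/3.3,40+410/3]):
    w=onz(c,[uv],.052)[0,:2]-ctr;print("wall",(w@a).round(4),(w@b).round(4))
for f,yw in((ctr,yaw),):
    print("flat",f,yw)
    lean=.6;RT=toolR(yw,lean)
    zt=RT.as_matrix()[:,2]
    gp=np.array([f[0]-.006*np.cos(yw),f[1]-.006*np.sin(yw),.034]);tcp=gp+.019*zt
    print("tcp",tcp,"pre",step(tcp-.08*zt,RT),"final",step(tcp,RT))
E
```

```text
[239, 240, 239, 239, 239, 241, 233, 184, 119, 95, 97, 93] [239, 240, 240, 239, 241, 239, 229, 196, 172, 120, 77, 68, 72, 71]
yaws [0.034 0.04  0.04  0.038] len 110.9 wid 58.8 centre [ 0.4298 -0.3487] from near [ 0.4293 -0.3487]
wall -0.0382 0.0179
wall -0.0384 -0.0194
flat [ 0.42976219 -0.34868983] 0.03873870355522335
tcp [ 0.43448685 -0.34850671  0.01831862] pre (array([ 36.7, -17.6,  88.4]), array([ 1.3, -0. , -1.4])) final (array([ 36.6, -19.3, 168.4]), array([ 1.3, -0. , -1.4]))
```

Flat box: centre (0.4296, −0.3487), yaw 0.038. Pink box's corner shows at crop (75,555); I check its clearance and get the grasp steps.

```bash
python3 - <<'E'
from h import *
c=dict(np.load("pics/w5.npz"))
print(onz(c,[[200+75/3.3,40+555/3]],.0),onz(c,[[200+75/3.3,40+555/3]],.04))
f=np.array([.4294,-.3487]);yw=.0385;RT=toolR(yw,.6);zt=RT.as_matrix()[:,2]
tcp=np.r_[f-.006*np.array([np.cos(yw),np.sin(yw)]),.030]+.019*zt
print(tcp,step(tcp,RT))
E
```

```text
[[ 0.3578578  -0.26601942  0.        ]] [[ 0.34854752 -0.27991308  0.04      ]]
[ 0.4341247  -0.34851801  0.01431862] (array([ 34. , -19.4, 171.5]), array([ 1.2, -0. , -1.4]))
```

>>> {"fn": "apply_moves", "kwargs": {"commands": [[1,[34,-19,10],[0,0,0]],[1,[0,0,45],[1.2,0,-1.4]],[1,[0,0,40],[0,0,0]],[1,[0,0,30],[0,0,0]]]}}

```text
clock: 8.02
ee_pos: [0.4105, -0.3492, 0.0522]
orientation: [-0.001, 0.955, 0.014, 0.296]
force: [0.1, -0.1, 0.8]
gripper_width: 0.0855
```

```bash
python3 - <<'E'
from h import *
print(env.get_state()["force"]);RT=toolR(.0385,.6)
print(step([.4341,-.3485,.0143],RT))
E
```

```text
[ 0.06445129 -0.13730785  0.80282777]
(array([-2. , -0.3, 44.6]), array([ 0.7, -0.1, -0.3]))
```

>>> {"fn": "apply_moves", "kwargs": {"commands": [[1,[-1,0,22],[0.7,0,-0.3]],[1,[-1,0,18],[0,0,0]],[1,[0,0,4],[0,0,0]]]}}

```text
clock: 8.4
ee_pos: [0.4351, -0.3469, 0.012]
orientation: [-0.007, 0.955, 0.017, 0.295]
force: [0.2, -0.6, 0.2]
gripper_width: 0.0855
```

```bash
python3 - <<'E'
from h import *
print(env.get_state()["force"]);RT=toolR(.0385,.6)
print(step([.4341,-.3485,.0143],RT))
E
```

```text
[ 0.1503564  -0.59933442  0.2173304 ]
(array([ 0.4,  1.6, -2.5]), array([-0. ,  0.1, -0.2]))
```

>>> {"fn": "apply_moves", "kwargs": {"commands": [[1,[0,1.6,-2],[0,0,0]],[0,[0,0,0],[0,0,0]],[-1,[0,0,0],[0,0,0]],[-1,[0,0,0],[0,0,0]],[-1,[0,0,0],[0,0,0]],[-1,[0,0,0],[0,0,0]]], "force": 45}}

```text
clock: 9.15
ee_pos: [0.4331, -0.349, 0.0151]
orientation: [-0.006, 0.955, 0.016, 0.295]
force: [-0.0, -0.5, -1.3]
gripper_width: 0.0573
```

```bash
python3 - <<'E'
from h import *
s=env.get_state();p,R=pose(s);print(p,s["force"],s["gripper_width"])
np.savez("grasp.npz",p=p,R=R.as_matrix())
c=env.camera_info("wrist");i=env.camera("wrist")[:,:,::-1];cv2.imwrite("pics/w6.png",i)
np.savez("pics/w6.npz",**{k:np.array(c[k]) for k in("camera_matrix","R","t")})
E
```

```text
[ 0.43310213 -0.34895834  0.01511784] [-0.01826629 -0.51996571 -1.32273453] 0.05728641660164006
```

View pics/w6.png

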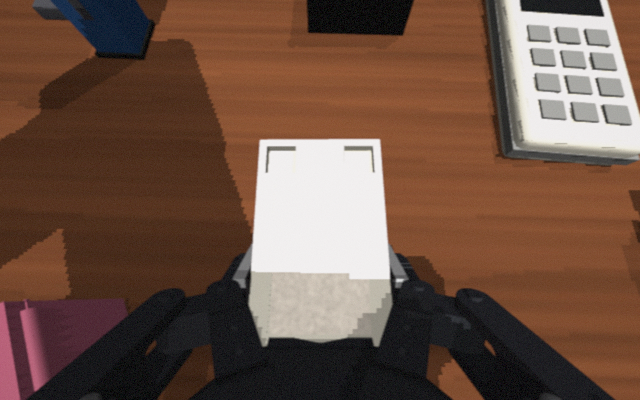

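```bash
cat >> h.py <<'E'
def far_edge(c,g,z,cols,rows):
    "held box: far top edge mid point and direction, and side lines, from a bright top face"
    P=[[u,170-cross(g[170::-1,u],165)] for u in cols]
    w=onz(c,np.array(P,float),z)[:,:2];k=np.polyfit(w[:,1],w[:,0],1)
    L=[];
    for sgn in(-1,1):
        Q=[[320+sgn*cross(g[v,320::sgn],165),v] for v in rows]
        q=onz(c,np.array(Q,float),z)[:,:2];L.append(np.polyfit(q[:,0],q[:,1],1))
    m=np.mean(L,0);y=m[1]
    for _ in range(5): x=np.polyval(k,y);y=np.polyval(m,x)
    return np.array([x,y]),-np.arctan(k[0]),np.arctan([l[0] for l in L])
def place(dz,lidz=.069):
    "tool target with the box dz above its seat"
    G=np.load("grasp.npz");R=Ro.from_matrix(G["R"]);y=G["R"][:,1];yt=np.arctan2(y[0],-y[1])
    a=np.array([np.cos(yt),np.sin(yt),0]);f=np.array([.4298,-.3487,0]);d=G["p"]-f
    d=a*(d@a)+[0,0,d[2]]
    Z=Ro.from_euler("z",-.183-yt)
    return Z.apply(d)+[.6098,.0596,lidz-.005+dz],Z*R,yt
E
python3 - <<'E'
from h import *
c=dict(np.load("pics/w6.npz"));g=cv2.imread("pics/w6.png",0).astype(float)
m,y1,ys=far_edge(c,g,.052,list(range(300,340,4)),range(185,250,8))
print(m,y1,ys,"centre",m-.055*np.array([np.cos(.03),np.sin(.03)]))
G=np.load("grasp.npz");print("jaw y",G["R"][:,1])
for d in(.08,.02): t,R,yt=place(d);print(yt,t,step(t,R))
t,R,_=place(.08);print("via (.46,.06-ish,.2)",step([.46,.09,.2],R))
E
```

```text
[ 0.48463296 -0.34752401] 0.039989002676748875 [0.03746331 0.0374716 ] centre [ 0.42965771 -0.34917377]
jaw y [ 0.0331453  -0.99944961 -0.00136388]
0.033151398268081195 [0.61303679 0.05900097 0.15911784] (array([ 240.6, -401.9,   -9.6]), array([-7. ,  0. , 10.2]))
0.033151398268081195 [0.61303679 0.05900097 0.09911784] (array([ 206.8, -401.9,   40. ]), array([-7. ,  0. , 10.2]))
via (.46,.06-ish,.2) (array([ 138.1, -438.1, -128.9]), array([-7. ,  0. , 10.2]))
```

>>> {"fn": "apply_moves", "kwargs": {"commands": [[-1,[6,0,-8],[0,0,0]],[-1,[25,0,-36],[0,0,0]],[-1,[25,0,-36],[0,0,0]],[-1,[26,0,-38],[0,0,0]],[-1,[6,-30,-2],[0,0,0]],[-1,[6,-50,-2],[0,0,0]],[-1,[6,-50,-2],[0,0,0]],[-1,[6,-50,-2],[0,0,0]]]}}

```text
clock: 10.2
ee_pos: [0.4422, -0.1656, 0.1868]
orientation: [-0.005, 0.956, 0.013, 0.293]
force: [0.7, 0.0, -3.8]
gripper_width: 0.0572
```

>>> {"fn": "apply_moves", "kwargs": {"commands": [[-1,[6,-50,-2],[0,0,0]],[-1,[6,-50,-2],[0,0,0]],[-1,[6,-50,-2],[0,0,0]],[-1,[6,-50,-2],[0,0,0]],[-1,[6,-30,-2],[-3.5,0,5]],[-1,[0,0,0],[-3.5,0,5]],[-1,[0,0,0],[0,0,0]]]}}

```text
clock: 11.08
ee_pos: [0.4475, 0.0634, 0.2116]
orientation: [0.02, 0.956, -0.066, 0.287]
force: [0.3, -0.3, -3.9]
gripper_width: 0.0575
```

```bash
python3 - <<'E'
from h import *
s=env.get_state();print(s["q"].round(2),s["ee_pos"],s["force"],s["gripper_width"])
for d in(.06,.02): t,R,yt=place(d);print(t,step(t,R))
i=env.camera("wrist")[:,:,::-1];cv2.imwrite("pics/w7.png",i)
for n in("w6","w7"):
    g=cv2.imread(f"pics/{n}.png",0).astype(float)
    c=dict(np.load("pics/w6.npz"));m,y,ys=far_edge(c,g,.052,list(range(300,340,4)),range(185,250,8));print(n,m,y,ys)
E
```

```text
[-0.11  0.04  1.96 -0.03  0.56  1.61] [0.44745941 0.06342357 0.21164557] [ 0.27228079 -0.33153987 -3.94936136] 0.05753412768653664
[0.61303679 0.05900097 0.13911784] (array([ 97.5, -18.6, 151.1]), array([-1.3,  0.9,  2.2]))
[0.61303679 0.05900097 0.09911784] (array([ 75.5, -18.6, 184.5]), array([-1.3,  0.9,  2.2]))
w6 [ 0.48463296 -0.34752401] 0.039989002676748875 [0.03746331 0.0374716 ]
w7 [ 0.50313019 -0.34691439] -0.8343097135358477 [0.03284918 0.03898585]
```

```bash
python3 - <<'E'
from h import *
for n in("w6","w7"):
    g=cv2.imread(f"pics/{n}.png",0)
    for u in(290,320,350):print(n,u,g[130:150,u].tolist())
    print(g[200,250:262].tolist(),g[200,380:392].tolist())
E
```

```text
w6 290 [99, 101, 101, 96, 95, 92, 95, 89, 112, 186, 236, 240, 239, 239, 243, 232, 165, 118, 114, 116]
w6 320 [97, 95, 98, 97, 97, 98, 96, 89, 114, 184, 236, 241, 239, 238, 239, 238, 238, 239, 240, 240]
w6 350 [96, 95, 101, 99, 97, 98, 97, 90, 131, 210, 236, 238, 239, 240, 239, 218, 148, 119, 117, 124]
[97, 94, 95, 93, 113, 163, 220, 236, 240, 240, 240, 239] [239, 240, 240, 233, 197, 120, 94, 90, 94, 98, 94, 96]
w7 290 [238, 239, 237, 238, 240, 240, 240, 240, 239, 240, 239, 239, 238, 239, 241, 234, 158, 96, 88, 112]
w7 320 [239, 239, 237, 237, 238, 239, 238, 238, 236, 239, 238, 238, 239, 239, 238, 239, 239, 238, 239, 238]
w7 350 [86, 83, 85, 82, 82, 86, 83, 76, 120, 206, 238, 241, 238, 240, 238, 220, 149, 100, 113, 125]
[80, 81, 79, 75, 96, 151, 218, 239, 239, 238, 237, 239] [239, 239, 240, 232, 192, 117, 82, 79, 87, 85, 84, 87]
```

>>> {"fn": "apply_moves", "kwargs": {"commands": [[-1,[14,-9,25],[-1.3,0.9,2.2]],[-1,[24,-5,35],[0,0,0]],[-1,[24,-4,35],[0,0,0]],[-1,[0,0,0],[0,0,0]]]}}

```text
clock: 11.62
ee_pos: [0.5555, 0.0598, 0.1664]
orientation: [0.027, 0.952, -0.086, 0.292]
force: [-0.1, 0.3, -5.1]
gripper_width: 0.0572
```

```bash
python3 - <<'E'
from h import *
for d in(.06,.02): t,R,yt=place(d);print(t,step(t,R))
E
```

```text
[0.61303679 0.05900097 0.13911784] (array([31.7, -9.5, 54.4]), array([0. , 0.1, 0.2]))
[0.61303679 0.05900097 0.09911784] (array([ 9.3, -9.5, 87.5]), array([0. , 0.1, 0.2]))
```

The box hasn't moved in the hand: its edges sit at the same pixels as at the grasp. Going on to 20 mm above the seat.

>>> {"fn": "apply_moves", "kwargs": {"commands": [[-1,[16,-5,27],[0,0,0]],[-1,[16,-4,27],[0,0,0]],[-1,[-7,0,10],[0,0,0.2]],[-1,[-7,0,10],[0,0,0]],[-1,[0,0,0],[0,0,0]]]}}

```text
clock: 12.25
ee_pos: [0.6103, 0.0549, 0.1133]
orientation: [0.027, 0.953, -0.086, 0.29]
force: [-0.3, -0.5, -4.7]
gripper_width: 0.0578
```

```bash
python3 - <<'E'
from h import *
s=env.get_state();print(s["force"],s["ft_torque"])
for d in(.02,.008): t,R,yt=place(d);print(t,step(t,R))
E
```

```text
[-0.33101529 -0.51089341 -4.65843724] [0.09603699 0.60652861 0.0452465 ]
[0.61303679 0.05900097 0.09911784] (array([-6.2, -4.5, 12.8]), array([0.1, 0.5, 0.2]))
[0.61303679 0.05900097 0.08711784] (array([-12.9,  -4.5,  22.8]), array([0.1, 0.5, 0.2]))
```

>>> {"fn": "apply_moves", "kwargs": {"commands": [[-1,[-3,-2.5,7],[0.1,0.5,0.2]],[-1,[-3,-2,7],[0,0,0]],[-1,[-3,0,5],[0,0,0]],[-1,[0,0,0],[0,0,0]]]}}

```text
clock: 12.75
ee_pos: [0.6141, 0.0593, 0.0921]
orientation: [0.026, 0.951, -0.087, 0.295]
force: [-0.4, -0.1, -4.1]
gripper_width: 0.0574
```

```bash
python3 - <<'E'
from h import *
s=env.get_state();print(s["force"],s["ft_torque"])
for d in(.009,.007): t,R,yt=place(d);print(t,step(t,R))
E
```

```text
[-0.40063829 -0.06455675 -4.09579617] [ 0.11490965  0.57465147 -0.03048783]
[0.61303679 0.05900097 0.08811784] (array([-3. ,  0.5,  2.8]), array([-0. , -0.1,  0. ]))
[0.61303679 0.05900097 0.08611784] (array([-4.2,  0.5,  4.4]), array([-0. , -0.1,  0. ]))
```

>>> {"fn": "apply_moves", "kwargs": {"commands": [[-1,[-4.2,0.5,4.4],[0,0,0]],[-1,[0,0,0],[0,0,0]]]}}

```text
clock: 13.0
ee_pos: [0.613, 0.059, 0.0859]
orientation: [0.026, 0.951, -0.087, 0.295]
force: [0.2, -0.5, -2.7]
gripper_width: 0.0577
```

```bash
python3 - <<'E'
from h import *
s=env.get_state();print(s["force"],s["ft_torque"])
for d in(.007,.005,.001): t,R,yt=place(d);print(t,step(t,R))
E
```

```text
[ 0.22742206 -0.50730539 -2.65968642] [0.10951937 0.60945882 0.04209785]
[0.61303679 0.05900097 0.08611784] (array([ 0.1,  0. , -0.1]), array([-0.1, -0.1,  0. ]))
[0.61303679 0.05900097 0.08411784] (array([-1. ,  0. ,  1.5]), array([-0.1, -0.1,  0. ]))
[0.61303679 0.05900097 0.08011784] (array([-3.3,  0. ,  4.8]), array([-0.1, -0.1,  0. ]))
```

>>> {"fn": "apply_moves", "kwargs": {"commands": [[-1,[-0.6,0,0.8],[0,0,0]],[-1,[-0.6,0,0.8],[0,0,0]],[-1,[-0.6,0,0.8],[0,0,0]]]}}

```text
clock: 13.38
ee_pos: [0.6132, 0.059, 0.0832]
orientation: [0.026, 0.951, -0.087, 0.295]
force: [-0.5, 0.1, -4.7]
gripper_width: 0.0577
```

>>> {"fn": "apply_moves", "kwargs": {"commands": [[-1,[-0.6,0,0.8],[0,0,0]]]}}

```text
clock: 13.5
ee_pos: [0.6132, 0.059, 0.0822]
orientation: [0.026, 0.951, -0.087, 0.295]
force: [0.2, 0.0, -5.1]
gripper_width: 0.0572
```

```bash
python3 - <<'E'
from h import *
s=env.get_state();print(s["force"],s["ft_torque"])
t,R,yt=place(0.0);print(t,step(t,R))
E
```

```text
[ 0.21756579  0.03467482 -5.05908526] [ 0.12398965  0.62765136 -0.02329833]
[0.61303679 0.05900097 0.07911784] (array([-1.9,  0. ,  2.5]), array([-0.1, -0.2,  0. ]))
```

>>> {"fn": "apply_moves", "kwargs": {"commands": [[-1,[-0.6,0,0.8],[0,0,0]],[-1,[-0.6,0,0.8],[0,0,0]]]}}

```text
clock: 13.75
ee_pos: [0.6131, 0.059, 0.0801]
orientation: [0.026, 0.951, -0.087, 0.295]
force: [0.7, 0.4, -3.4]
gripper_width: 0.0573
```

>>> {"fn": "apply_moves", "kwargs": {"commands": [[-1,[-0.6,0,0.8],[0,0,0]]]}}

```text
clock: 13.88
ee_pos: [0.6131, 0.059, 0.0791]
orientation: [0.026, 0.951, -0.087, 0.296]
force: [-0.8, -0.9, -0.3]
gripper_width: 0.0578
```

The weight came off exactly at the computed seat height (z = 0.0791), 5 mm past the rim level, so the feet are in. Letting go and drawing back along the fingers.

>>> {"fn": "apply_moves", "kwargs": {"commands": [[-1,[-0.2,0,0.3],[0,0,0]],[-0.2,[0,0,0],[0,0,0]],[0.6,[0,0,0],[0,0,0]],[1,[0,0,0],[0,0,0]],[1,[0,0,0],[0,0,0]]]}}

```text
clock: 14.5
ee_pos: [0.6145, 0.059, 0.0806]
orientation: [0.026, 0.95, -0.087, 0.298]
force: [1.0, 0.2, -0.4]
gripper_width: 0.0854
```

>>> {"fn": "apply_moves", "kwargs": {"commands": [[1,[0,0,-8],[0,0,0]],[1,[0,0,-25],[0,0,0]],[1,[0,0,-50],[0,0,0]],[1,[0,0,-50],[0,0,0]],[1,[-10,0,-10],[0,0,0]],[1,[0,0,0],[0,0,0]]]}}

```text
clock: 15.25
ee_pos: [0.5228, 0.0756, 0.1969]
orientation: [0.025, 0.95, -0.087, 0.299]
force: [0.2, -0.0, 1.0]
gripper_width: 0.0855
```

```bash
python3 - <<'E'
from h import *
s=env.get_state();print(s["ee_pos"],s["force"],s["gripper_width"])
c=env.camera_info("wrist");i=env.camera("wrist")[:,:,::-1];cv2.imwrite("pics/w8.png",i)
np.savez("pics/w8.npz",**{k:np.array(c[k]) for k in("camera_matrix","R","t")})
k=np.array(c["camera_matrix"])@(np.array(c["R"])@[.61,.06,.116]+c["t"]);k=(k[:2]/k[2]).astype(int);print(k)
j=env.camera("scene")[:,:,::-1];cv2.imwrite("pics/s8.png",j)
y0,x0=max(k[1]-75,0),k[0]-65
cv2.imwrite("pics/v8.png",np.hstack([cv2.resize(i[y0:y0+150,x0:x0+130],(430,500),interpolation=cv2.INTER_CUBIC),cv2.resize(j[165:245,290:350],(370,500),interpolation=cv2.INTER_CUBIC)]))
print(x0,y0)
E
```

```text
[0.52278741 0.07559108 0.1969328 ] [ 0.21061666 -0.03362005  0.99822691] 0.08545188084024803
[319 170]
254 95
```

View pics/v8.png

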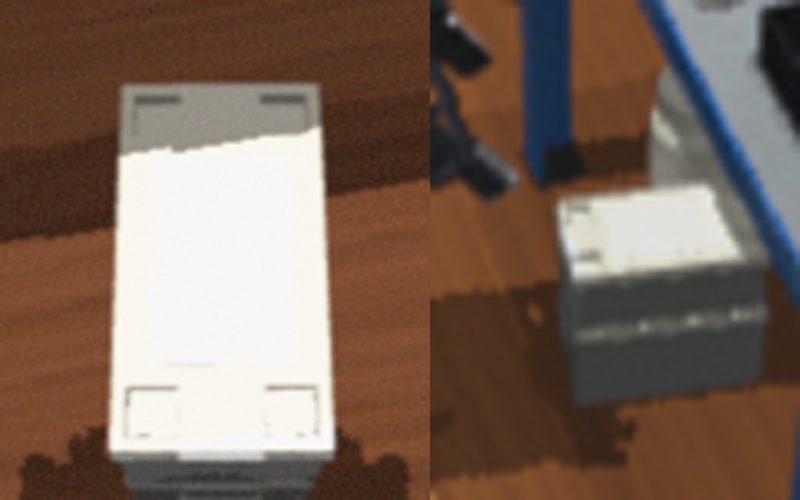

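The stack is flush and aligned in both crops: the flat box sits on the lid with no visible gap. Next is a numeric check on its top face.

```bash
python3 - <<'E'
from h import *
c=dict(np.load("pics/w8.npz"));g=cv2.imread("pics/w8.png",0).astype(float)
print(g[125:116:-1,320].astype(int).tolist(),g[222:240,305].astype(int).tolist())
for z in(.116,.121):
    ctr,yaw,a,b=lid_fit(c,g,z,(320,170),list(range(312,330,3)),range(145,228,6),(225,110,190))
    d=ctr-[.6098,.0596];print(z,"along",d@a*1e3,"across",d@b*1e3,"dyaw",yaw+.183)
E
```

```text
[142, 142, 144, 148, 144, 119, 84, 63, 64] [245, 246, 246, 245, 238, 245, 247, 243, 180, 129, 104, 85, 74, 74, 80, 75, 53, 62]
yaws [-0.177 -0.186 -0.181 -0.178] len 110.2 wid 58.2 centre [0.6093 0.0592] from near [0.6092 0.0593]
0.116 along -0.4039695935440828 across -0.4349554642027304 dyaw 0.0038181023716477025
yaws [-0.177 -0.186 -0.181 -0.178] len 107.9 wid 57.0 centre [0.6071 0.0596] from near [0.6081 0.0595]
0.121 along -2.6876217333671875 across -0.44257386988066805 dyaw 0.0038186828327438083
```

The length and width fit the seated height (110.2 × 58.2 mm at 0.116 m, against 107.9 × 57.0 mm at 0.121 m if it stood on the rim). The offset is about 0.5 mm, so I'm handing in.

```bash
python3 -c "
from bench import env
print(env.job_done(),env.get_state()['clock'])"
```

```text
the job is handed in; nothing more can be done
the job is handed in; nothing more can be done
```

I shut the deep box's lid, then stacked the flat box on it with its feet in the corner recesses, let go and drew the hand clear. I handed the job in at about 15 s on the clock; it reports no verdict.

- **Lid:** I pressed its near edge with the closed fingers, leaning back under the shelf. The force rose to 24.5 N when it seated, more than the push needed, and the next picture showed it shut.
- **Placing:** I lowered the box in steps of about 1 mm. There was no contact at rim height, and the weight came off at the computed seat height, about 5 mm further down.
- **Last look:** The flat box's top face measured 110.2 × 58.2 mm when read at the seated height (it would read 107.9 × 57.0 mm if it stood on the rim). Its centre was about 0.4 mm off the lid's along and across, and its angle within 0.004 rad. The gripper was fully open and well clear.
- **Not measured:** I did not re-measure the other things on the desk or the deep box's own shift. The force readings showed no unexpected contact.
- **Small disagreement:** Lengths in the wrist views of the two boxes before the grasp came out 1–3 % too large. I viewed both from nearly the same relative hand pose so that this would largely cancel.

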